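# Seat the ejector disc in the vegetable cutter and clamp the head over it

### The arm

A 6-joint arm with a two-finger parallel gripper is mounted at the origin on the work surface. World frame = base frame: x ahead of the robot, y to its left, z up, the work surface at z = 0. Lengths are in m, angles in degrees, forces in N, time in s.
With the tool pointing down it reaches from about 0.25 to 0.725 m from the base axis. Payload 4 kg.
Tool frame: the origin (TCP) lies at the very end of the fingers, on their centre line; the grasp point (between the pads) lies 19 mm behind it; z points along the fingers, y is the direction in which the jaws open and shut (so a half turn about z gives the same grasp; the last joint's range is limited). The gripper opens to 85 mm and grips with 20 to 120 N. Pads are 22 mm wide; open, the fingers measure 114 mm over their backs; the gripper's body (76 mm by 85 mm) begins 54 mm behind the grasp point. The pads swing forward as they close: fully open they stand 13 mm farther back than shut.
Start: joints at [-66.807, 13.785, 0.286, 76.501, 0, 90], TCP at [0.197, -0.46, 0.231] pointing down, gripper open.
Joint ranges: [-155.79, 155.79], [-60.16, 107.12], [-62.33, 73.08], [-114, 123.19], [-81.49, 82.49], [-180, 180]. Speed limits (degrees/s): [159.86, 159.86, 180, 180, 180, 180].

### API

Orientations are given as a 3x3 rotation matrix whose columns are the frame's x, y, z axes.
In Python, from station import ctrl, camera, calibration, order gives the robot as it stands. The module is installed in compiled form; this text tells all that it offers.
- The arm moves only by the tool apply_moves, never from a script. Its argument "series" is text: rows parted by semicolons, each of 6 numbers parted by spaces: the shift along the tool's x, y, z as a fraction of full scale, then the turn, a rotation vector about the tool's x, y, z as a fraction of full scale. In form: tx ty tz ax ay az; .... A call has 1 to 20 rows; each row shifts and turns the commanded pose from where the row before left it, along the tool's axes as they then stand; what a row does not reach is not made up. Full scale, the value 1, is 0.02 m for a shift and 0.12 rad for a turn. A row lasts 1/12 s, in which the tool goes at most 41.7 mm and 7.16 degrees, less where a joint would pass 70% of its speed; a pose out of reach is approached as far as the arm can. A call with a number of a shift or a turn outside -1 to 1 is refused whole. A call with a gripper value outside its range is refused whole. "claw" is the finger opening in mm, from 0 to 85.4, set as the call begins (left out, the last holds). The fingers move at their own pace and stop on an object; "force" is the grip in N (left out, the last holds). Time passes only in rows, so rows that do not move let the fingers close. It gives the time, the measured TCP pose, the force and the opening at its end, in the units of the state.
- ctrl.observe(): the state, without advancing time (a new reading comes with each control period).
- camera(name): name is "scene" or "top" or "wrist"; returns the picture (400x640x3 uint8, red, green, blue); there is no depth.
- calibration(name): a dict with "fx", "fy", "cx", "cy" (pixels), "rvec" (rotation vector, rad) and "tvec" (3), from world to camera coordinates, as OpenCV has them; the wrist camera has in their place "tool_from_camera" (4x4, takes a point from camera to tool coordinates, whose origin is the TCP and whose axes are the flange's). Camera axes: x right, y down, z forward; pixel columns grow to the right and rows downward; lengths in m; the calibration is good to about 2 mm. A picture is of the moment at which its call begins: read the wrist's pose just before it. calibration takes no time and is no camera call.
- order.sign_off(): hands the job in, once; it reports no verdict.
The state is a dict: "time_s": time; "q": joint angles; "joint_vel": joint speeds; "effort": joint torques, N m; "ee_pos": TCP position; "eef_rot": TCP orientation; "contact_force": force on the tool from outside, world axes, zero at the start; "wrist_torque": the same for the moment, N m; "width": opening from 0.0 (shut) to 1.0 (fully open).
Only numpy, scipy, OpenCV 4.12 (cv2) and the standard library are available. Lean on these libraries where they do the work, as an engineer would, in place of code of your own. Each camera call takes 0.05 s, during which the arm holds its last target.

### The job

Put the vegetable cutter back together: take the grey ejector disc from the chopping board by its grip, set it gently on the cutter's drive shaft, and turn it under light pressure until you feel it drop over the drive pins and sit fully down on the chamber floor. Then swing the hinged head over and press it fully shut. Do not force the disc down, and leave the things around them where it is.

Things in the scene. Friction and masses are not known exactly. Their poses are not given: they have to be found in the camera images.
- disc_grip (a point): Grip of the ejector disc: an upright round knob of grey plastic in its centre, 40 mm in diameter, graspable from any side, straight from 13 mm below this point to its top 12 mm above it (a neck 39 mm wide goes on 15 mm further down). The point lies on the disc's axis, 50 mm above its underside; z is the axis, up. The disc starts flat on the chopping board.
- disc: The ejector disc, 0.24 to 0.39 kg: a plate 150 mm across, its top face 16 mm above its underside, low vanes to 24 mm. In the underside a bore 18.4 mm wide, 37 mm deep for the drive shaft, and round it six notches, one every 60 degrees, 34 mm from the axis, 12 mm wide, 12 mm deep, for the drive pins. Origin: centre of the underside; x points to a notch, z up.
- seat (a point): Centre of the floor of the cutter's round chamber, on the drive axis, 50 mm above the bench; z up, x towards the head's hinge. Chamber 160 mm across inside, rim 63 mm above this floor. With its notches over the two drive pins the disc lies flat on this floor (disc_grip 50 mm above seat); otherwise it stays 9 mm high on the pins and the head cannot shut.
- shaft_tip (a point): Tip of the upright drive shaft, 34 mm above the chamber floor: 16 mm thick, the top 8 mm tapered to 8 mm. An arm at its foot carries two upright drive pins, 10 mm thick, 9 mm high, 34 mm to either side of the axis. The gear holds it (to 0.5 N m) at the angle where it last stopped, which is not reported. A turn of at most 60 degrees either way brings notches over the pins; play 2 degrees either side.
- head (a joint): Opening angle of the cutter's hinged head, a round aluminium clamp-down cover 176 mm across with two feed tubes on its outer side: 0 is shut, flat over the chamber; about 1.7 stands up, leaning a little back. Its stiff hinge (1 N m of friction; the head weighs 0.6 kg) stays where it is left; moving it takes up to 9 N at the handle.
- head_hinge (a point): Middle of the head's hinge axis, 120 mm above the bench, 94 mm from the drive axis. The axis is this frame's y; z up; -x points to the chamber.
- head_handle (a point): Middle of the head's handle, a round steel bar 12 mm thick, 84 mm long, parallel to the hinge axis and 212 mm from it, 30 mm out from the head's rim. At opening angle a it lies, from the hinge, 212 mm x cos a towards the chamber and 212 mm x sin a up. It can be pinched from above across the bar and turns in the fingers as the head swings.
- board: White chopping board 300 x 200 x 20 mm, fixed; origin under its centre, x along its length. The disc and the brush lie on it.
- brush: Bystander: wooden scrubbing brush 35 x 100 x 30 mm, on the far end of the board; origin under its centre.
- spatula: Bystander: spatula 250 mm long lying on the bench along x; origin under its middle.
- pusher: Bystander: white plastic food pusher standing on the bench, 48 mm across the top, 96 mm high; origin under its centre.
- spray: Bystander: clear plastic bottle 66 mm across, 190 mm high; origin under its centre.
- labels: Bystander: roll of labels lying flat, 80 mm across, 50 mm high; origin under its centre.
- cutter: The vegetable cutter, fixed; aluminium casing 210 x 200 mm under the chamber with the motor housing beside it. Origin on the bench below the chamber's axis; its -x side is the front, the head's hinge is at +x. The motor housing stands beside the chamber, 95 to 180 mm from the drive axis towards +y, its top 165 mm above the bench.
Not all that is in view belongs to the job. Leave any turquoise look-alike of the disc alone.

How it is judged (in metres and radians):
On the way, in this order (a step that is already met when the one before it is completed fails the run):
1. the disc sits fully down on the chamber floor, its notches over the drive pins (z of disc_grip in the frame of seat below 0.0535 m and horizontal distance between disc_grip and seat below 0.005 m and angle between disc_grip's own z axis and vertical below 0.05 rad), for 0.2 s.
2. the head is swung over and fully shut (value of joint head below 0.03 rad), for 0.2 s.
At the end, for the whole second after the job is handed in: The disc lies flat and at rest on the chamber floor with its notches over the drive pins (disc_grip at most 53.5 mm above seat, within 5 mm of the drive axis, tilted less than 0.05 rad) and the head is shut over it (joint head below 0.03 rad) (all of step 1 and value of joint head below 0.03 rad and linear speed of disc below 0.02 m/s); the robot touches nothing.
It fails at once if the disc is pressed against the cutter or its head with more than 40 N, all contacts together (contact force between disc and cutter above 40 N).
It fails at once if a bystander is moved more than 30 mm (distance of any of brush, spatula, pusher, spray, labels from where it was at the start of the episode above 0.03 m).
It also fails if it takes over 72 s, if anything falls off the work surface, if the arm or the gripper's body presses on something with over 40 N, if the wrist force passes 120 N, or if a joint passes its speed limit or range.

## Working session

There is one attempt and no reset: what is moved stays moved. The work goes in short steps, Python scripts to look and compute and a tool call to move; the robot and the scene stay as the last step left them, time stands still between calls to the robot, and variables do not carry over. Pictures are saved under pics/ and viewed, and the job is handed in when it is done.

Besides the shell and the picture viewer there is one more tool, called after "Call:" as name(argument=value, ...), one argument or row to a line, values as JSON. apply_moves: Moves the arm, as the interface text tells. Shift numbers are shares of 0.02 m and turn numbers shares of 0.12 rad, none past 1 either way. Its arguments: {"type":"object","properties":{"series":{"type":"string"},"claw":{"type":"number"},"force":{"type":"number"}},"required":["series"]}

```bash
mkdir -p pics; cat > h.py <<'E'
import numpy as np, cv2
from station import ctrl, camera, calibration, order
def save(n,f):
    im=camera(n); cv2.imwrite('pics/'+f,im[:,:,::-1]); return im
def ray(name,u,v,st=None):
    c=calibration(name)
    d=np.array([(u-c['cx'])/c['fx'],(v-c['cy'])/c['fy'],1.])
    if name=='wrist':
        T=np.array(c['tool_from_camera']);R=np.array(st['eef_rot']);p=np.array(st['ee_pos'])
        return p+R@T[:3,3], R@T[:3,:3]@d
    R=cv2.Rodrigues(np.array(c['rvec'],float))[0];t=np.array(c['tvec']).ravel()
    return -R.T@t, R.T@d
def atz(name,u,v,z,st=None):
    o,d=ray(name,u,v,st); return o+d*(z-o[2])/d[2]
def proj(name,P,st=None):
    c=calibration(name);P=np.atleast_2d(P).astype(float)
    if name=='wrist':
        T=np.array(c['tool_from_camera']);R=np.array(st['eef_rot']);p=np.array(st['ee_pos'])
        X=(P-p)@R; X=(X-T[:3,3])@T[:3,:3]
    else:
        R=cv2.Rodrigues(np.array(c['rvec'],float))[0];X=P@R.T+np.array(c['tvec']).ravel()
    return np.c_[X[:,0]/X[:,2]*c['fx']+c['cx'],X[:,1]/X[:,2]*c['fy']+c['cy']]
def tri(*obs):
    A=np.zeros((3,3));b=np.zeros(3)
    for o,d in obs:
        d=d/np.linalg.norm(d);M=np.eye(3)-np.outer(d,d);A+=M;b+=M@o
    return np.linalg.solve(A,b)
E
python3 - <<'E'
from h import *
np.set_printoptions(precision=4,suppress=True)
s=ctrl.observe();print(s)
for n in('scene','top','wrist'):
    save(n,n+'0.png');print(calibration(n))
E
```

```text
{'time_s': 0.0, 'q': array([-66.8054,  13.8335,   0.2146,  76.5025,   0.0008,  89.999 ]), 'joint_vel': array([ 0.0272,  0.0211, -0.0261, -0.0008,  0.0284,  0.1564]), 'effort': array([ -0.0006, -37.2316,  25.2409,   0.0168,  -0.0002,  -0.    ]), 'ee_pos': array([ 0.1967, -0.459 ,  0.2304]), 'eef_rot': array([[ 0.9192,  0.3939, -0.0008],
       [ 0.3939, -0.9192,  0.002 ],
       [ 0.    , -0.0021, -1.    ]]), 'contact_force': array([0.8636, 0.3373, 0.6141]), 'wrist_torque': array([ 0.0043,  0.0383, -0.058 ]), 'width': 1.0016214824094787}
{'fx': 387.9186467003536, 'fy': 387.9186467003536, 'cx': 315.5270102318768, 'cy': 199.78937099516665, 'rvec': array([ 1.4794,  2.1114, -0.8196]), 'tvec': array([ 0.084 , -0.3146,  1.5353])}
{'fx': 376.7629591086094, 'fy': 376.7629591086094, 'cx': 320.80664220405976, 'cy': 195.0898179954645, 'rvec': array([ 2.2205, -2.1648,  0.0819]), 'tvec': array([0.0794, 0.5162, 1.0249])}
{'fx': 332.3533182935273, 'fy': 332.3533182935273, 'cx': 314.42107983424154, 'cy': 205.47222101221274, 'tool_from_camera': array([[ 0.0012, -0.9588, -0.2839,  0.0735],
       [ 1.    ,  0.0008,  0.0014,  0.0006],
       [-0.0011, -0.2839,  0.9588, -0.1421],
       [ 0.    ,  0.    ,  0.    ,  1.    ]])}
```

View pics/scene0.png

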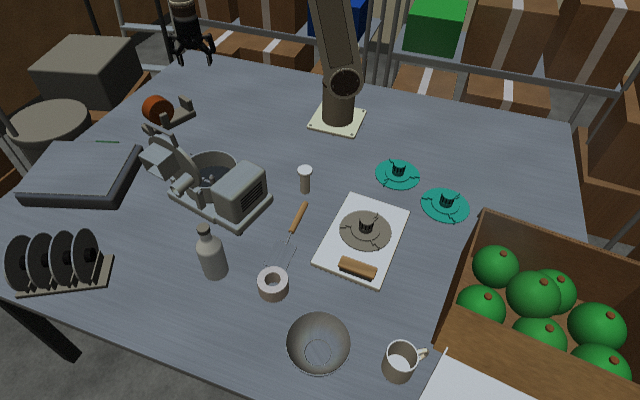

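View pics/top0.png

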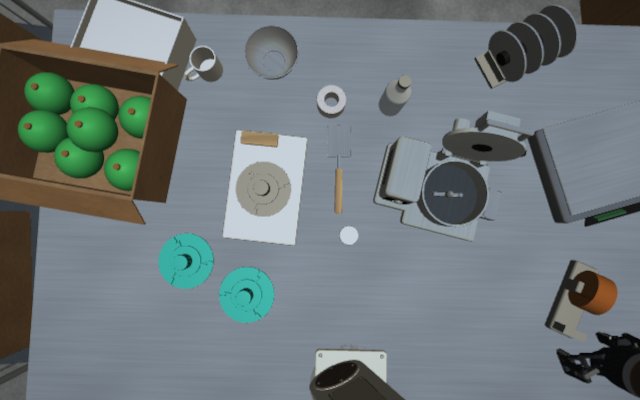

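View pics/wrist0.png

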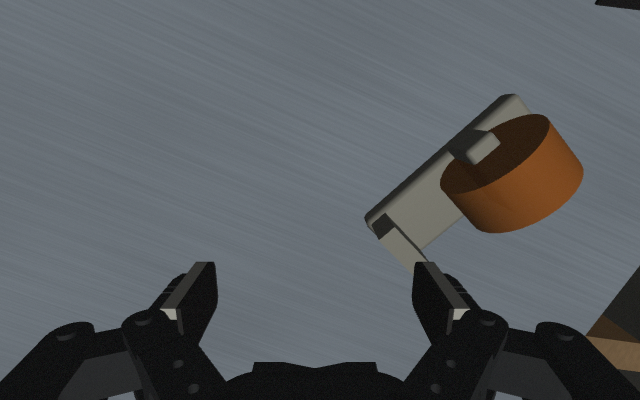

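The candidates for the disc in the top view are a turquoise one at (186,261), another turquoise at (246,294), and a grey one on the white board at (263,188). The grey one fits the description, so I'll check it in a close crop.

```bash
python3 - <<'E'
from h import *
np.set_printoptions(precision=4,suppress=True)
t=cv2.imread('pics/top0.png');s=cv2.imread('pics/scene0.png')
a=cv2.resize(t[120:255,215:315],None,fx=4,fy=4,interpolation=cv2.INTER_CUBIC)
b=cv2.resize(t[100:250,370:550],None,fx=4,fy=4,interpolation=cv2.INTER_CUBIC)
c=cv2.resize(s[110:240,125:285],None,fx=5,fy=5,interpolation=cv2.INTER_CUBIC)[:600]
cv2.imwrite('pics/a.png',a);cv2.imwrite('pics/b.png',b);cv2.imwrite('pics/c.png',c)
print('grip',atz('top',261,187,.082),atz('scene',366,219,.082)); print('disc',atz('top',263.5,188.5,.036))
print('seat',atz('top',455,193,.113), atz('top',453,193,.113))
E
```

```text
grip [0.5268 0.2483 0.082 ] [0.5267 0.2469 0.082 ]
disc [0.5267 0.2483 0.036 ]
seat [ 0.5217 -0.2442  0.113 ] [ 0.5216 -0.2392  0.113 ]
```

View pics/a.png

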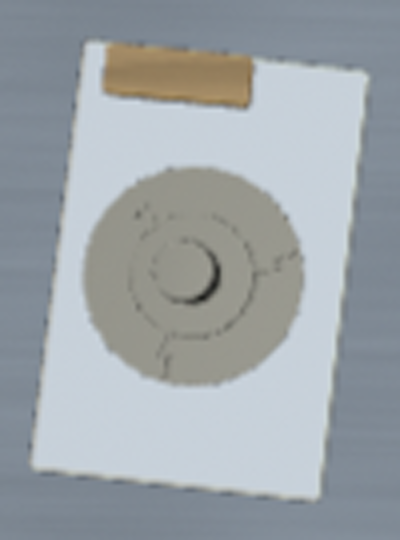

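View pics/b.png

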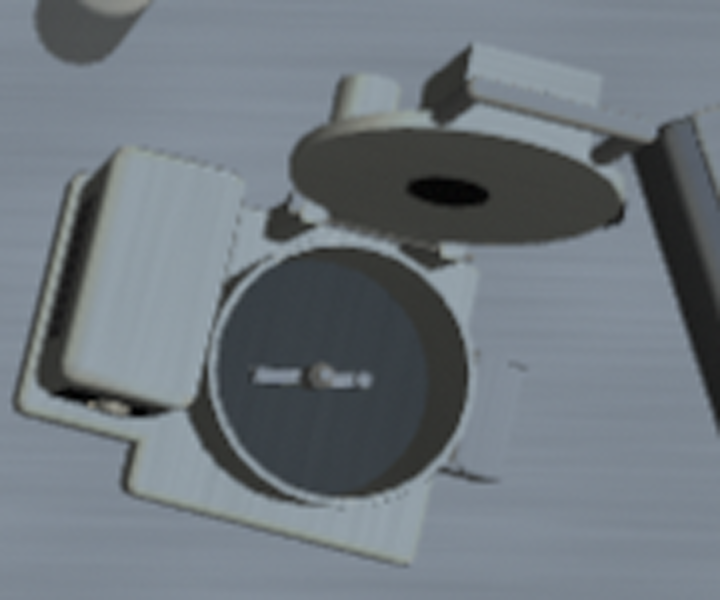

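View pics/c.png

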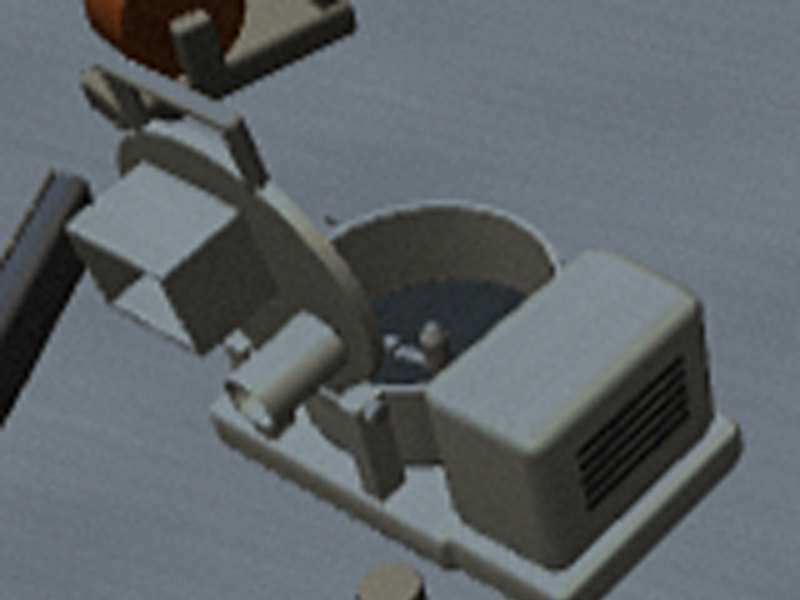

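The crop shows the plain grey disc with its knob at top pixel (261,187), lying on the white board, so that is the target. Next I'll turn the wrist so the camera faces away from the head, and look into the chamber on the way.

Call:
apply_moves(
  series="0 0 -.25 0 0 -1;0 0 -.25 0 0 -1;0 0 -.25 0 0 -1;0 0 -.25 0 0 -1;0 0 -.25 0 0 -1;0 0 -.25 0 0 -1;0 0 -.25 0 0 -1;0 0 -.25 0 0 -1;0 0 -.25 0 0 -1;0 0 -.25 0 0 -1;0 0 -.25 0 0 -1;0 0 -.25 0 0 -1;0 0 -.25 0 0 -1;0 0 -.25 0 0 -1;0 0 -.25 0 0 -1;0 0 -.25 0 0 -1;0 0 -.25 0 0 -1;0 0 -.25 0 0 -1;0 0 -.25 0 0 -1;0 0 -.25 0 0 -1",
)

```text
time_s: 1.82
ee_pos: [0.1968, -0.4594, 0.3312]
eef_rot: [[-0.946, 0.325, -0.0], [0.325, 0.946, 0.001], [0.001, 0.001, -1.0]]
contact_force: [0.9, 0.2, -0.2]
width: 0.999
```

Call:
apply_moves(
  series="-.57 .95 0 0 0 0;-.57 .95 0 0 0 0;-.57 .95 0 0 0 0;-.57 .95 0 0 0 0;-.57 .95 0 0 0 0;-.57 .95 0 0 0 0;-.57 .95 0 0 0 0;-.57 .95 0 0 0 0;-.57 .95 0 0 0 0;-.57 .95 0 0 0 0;-.57 .95 0 0 0 0;-.57 .95 0 0 0 0;-.57 .95 0 0 0 0;-.57 .95 0 0 0 0;-.57 .95 0 0 0 0;-.57 .95 0 0 0 0;0 0 0 0 0 0;0 0 0 0 0 0",
)

```text
time_s: 3.32
ee_pos: [0.47, -0.2322, 0.3306]
eef_rot: [[-0.945, 0.328, -0.001], [0.328, 0.945, 0.0], [0.001, -0.0, -1.0]]
contact_force: [0.5, -0.3, -0.3]
width: 0.999
```

```bash
python3 - <<'E'
from h import *
s=ctrl.observe();print(s['ee_pos'],s['q'],s['time_s'],s['eef_rot'].tolist())
im=save('wrist','w1.png')
t=tri(ray('top',450,193.7),ray('scene',211.4,176));print('tip tri',t)
print(proj('wrist',[t,[.52,-.24,.05]],s))
E
```

```text
[ 0.469957   -0.23217222  0.33059263] [-2.62811399e+01  1.57368086e+01  1.74916694e+01  9.18375945e+01
 -1.64965164e-02 -7.11310136e+00] 3.3167 [[-0.9445586996327946, 0.3283395198533569, -0.0014221991672339113], [0.32833931596778493, 0.9445597642687784, 0.000381201150361372], [0.0014685155128229099, -0.00010689703885568053, -0.9999989160170184]]
tip tri [ 0.52232463 -0.24366634  0.07992617]
[[319.30077977 211.49418583]
 [321.05342789 202.23399912]]
```

View pics/w1.png

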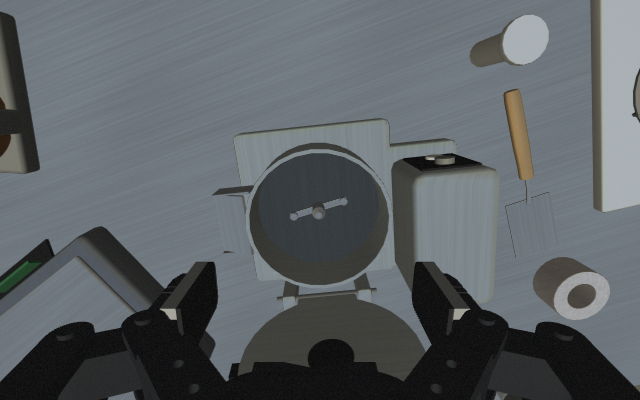

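The wrist view shows the shaft at (319,212), pins at (293,217) and (344,202), and the hinge lugs at about (285,295) and (370,288). I'll measure these.

```bash
python3 - <<'E'
from h import *
np.set_printoptions(precision=4,suppress=True)
s=ctrl.observe()
im=cv2.imread('pics/w1.png')
cv2.imwrite('pics/w1c.png',cv2.resize(im[140:330,215:425],None,fx=3.5,fy=3.15,interpolation=cv2.INTER_CUBIC))
g=cv2.cvtColor(im,cv2.COLOR_BGR2GRAY)
p=[atz('wrist',293,217,.059,s),atz('wrist',344,202,.059,s)]
print(p,(p[0]+p[1])/2,np.linalg.norm(p[0]-p[1]),np.degrees(np.arctan2(*(p[0]-p[1])[1::-1])))
print('tip',atz('wrist',319.5,212,.084,s), atz('top',450,193.7,.084))
for yaw in (-14,-12,-16):
  y=np.radians(yaw);R=np.array([[np.cos(y),-np.sin(y)],[np.sin(y),np.cos(y)]])
  c=np.array([.5223,-.243])
  th=np.radians(np.arange(0,360,45))
  rim=np.c_[c+.08*np.c_[np.cos(th),np.sin(th)],np.full(8,.113)]
  P=lambda a,z:np.r_[c+R@np.array(a),z]
  print(yaw,proj('wrist',rim,s).round(0).tolist() if yaw==-14 else '',
   'hinge+-40',proj('wrist',[P((.094,.04),.12),P((.094,-.04),.12)],s).tolist(),'front',proj('wrist',[P((-.1,.09),.05),P((-.1,-.09),.05)],s).tolist())
E
```

```text
[array([ 0.524 , -0.2813,  0.059 ]), array([ 0.5265, -0.2118,  0.059 ])] [ 0.5252 -0.2465  0.059 ] 0.0695161814533358 -92.03203076733597
tip [ 0.5213 -0.2439  0.084 ] [ 0.5219 -0.2419  0.084 ]
-14 [[342.0, 279.0], [382.0, 248.0], [388.0, 198.0], [353.0, 157.0], [297.0, 154.0], [257.0, 191.0], [256.0, 241.0], [292.0, 277.0]] hinge+-40 [[360.8214043645271, 293.02670449286165], [294.6048767235362, 298.2773312844286]] front [[385.79942638187583, 120.99965042418216], [241.411137067967, 134.39822698149845]]
-12  hinge+-40 [[363.4727858551144, 291.74511385236724], [297.44256037944615, 299.03210775541083]] front [[382.8438306516947, 118.699975686084], [239.08327618879696, 137.24799499276958]]
-16  hinge+-40 [[358.13107407811344, 294.22457803341166], [291.79283542374577, 297.4350695247867]] front [[388.6576839830795, 123.39981542899065], [243.85206266760562, 131.62618995345457]]
```

View pics/w1c.png

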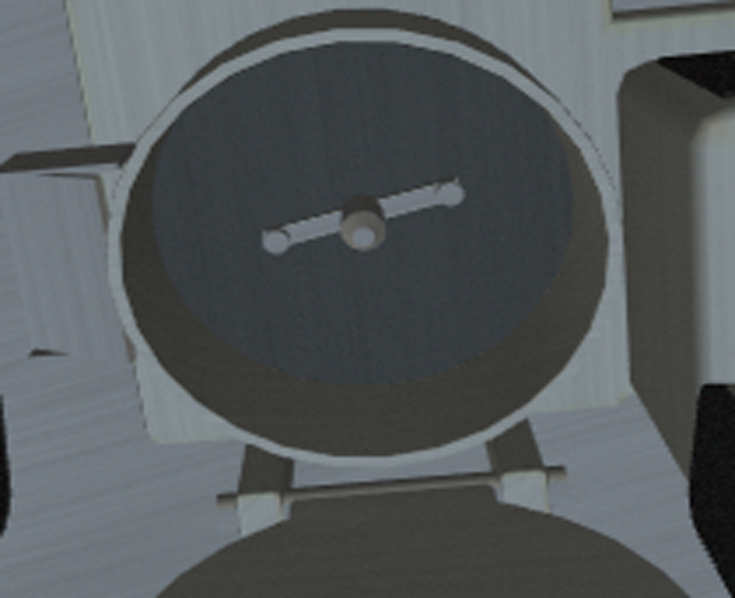

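```bash
python3 - <<'E'
from h import *
np.set_printoptions(precision=4,suppress=True)
s=ctrl.observe()
print('tip',atz('wrist',318.7,215.2,.084,s))
p=[atz('wrist',293.9,216.2,.059,s),atz('wrist',344.1,201.6,.059,s)]
print('pins mid',(p[0]+p[1])/2,np.linalg.norm(p[0]-p[1]),np.degrees(np.arctan2(*(p[1]-p[0])[1::-1])))
from scipy.optimize import least_squares
r=np.array([atz('wrist',u,v,.113,s)[:2] for u,v in [(249.9,219.4),(388.7,214.6),(319.3,153.3),(320.7,284.4)]])
f=least_squares(lambda x:np.hypot(*(r-x[:2]).T)-x[2],[.52,-.24,.08]);print('rim',f.x,f.fun)
print('rod',atz('wrist',277.9,298.4,.12,s),atz('wrist',376.4,289.5,.12,s))
# top view rim inner
t=np.array([[370+u/4,100+v/4] for u,v in [(218,370),(469,375),(340,247),(342,497)]])
r=np.array([atz('top',u,v,.113)[:2] for u,v in t])
f=least_squares(lambda x:np.hypot(*(r-x[:2]).T)-x[2],[.52,-.24,.08]);print('rimtop',f.x,f.fun)
print('pins top',atz('top',370+264/4,100+376/4,.059),atz('top',370+365/4,100+380/4,.059))
E
```

```text
tip [ 0.5249 -0.2462  0.084 ]
pins mid [ 0.5247 -0.2457  0.059 ] 0.06831232693050258 87.78117894765832
rim [ 0.5246 -0.2457  0.0795] [ 0.0001  0.0001 -0.0001 -0.0001]
rod [ 0.5974 -0.3237  0.12  ] [ 0.6247 -0.2079  0.12  ]
rimtop [ 0.5222 -0.2465  0.0791] [ 0.0002  0.0002 -0.0002 -0.0002]
pins top [ 0.5221 -0.2134  0.059 ] [ 0.5211 -0.2807  0.059 ]
```

Call:
apply_moves(
  series=".21 .98 0 0 0 0;.21 .98 0 0 0 0;.21 .98 0 0 0 0;.21 .98 0 0 0 0;.21 .98 0 0 0 0;.21 .98 0 0 0 0;.21 .98 0 0 0 0;.21 .98 0 0 0 0;.21 .98 0 0 0 0;.21 .98 0 0 0 0;.21 .98 0 0 0 0;.21 .98 0 0 0 0;.21 .98 0 0 0 0;.21 .98 0 0 0 0;.21 .98 0 0 0 0;.21 .98 0 0 0 0;.21 .98 .6 0 0 0;.21 .98 .6 0 0 0;.21 .98 .6 0 0 0;.21 .98 .6 0 0 0",
)

```text
time_s: 5.03
ee_pos: [0.5198, 0.1644, 0.283]
eef_rot: [[-0.943, 0.332, 0.0], [0.332, 0.943, -0.0], [-0.0, -0.0, -1.0]]
contact_force: [0.4, -0.5, -0.2]
width: 0.999
```

Call:
apply_moves(
  series=".21 .98 .6 0 0 0;.21 .98 .6 0 0 0;.21 .98 .6 0 0 0;.21 .98 .6 0 0 0;0 0 0 0 0 0;0 0 0 0 0 0",
)

```text
time_s: 5.53
ee_pos: [0.5293, 0.2436, 0.2342]
eef_rot: [[-0.944, 0.33, -0.002], [0.33, 0.944, -0.002], [0.002, -0.002, -1.0]]
contact_force: [0.5, 0.3, -0.8]
width: 0.997
```

```bash
python3 - <<'E'
from h import *
s=ctrl.observe();print(s['ee_pos'],s['q'],s['time_s'],s['eef_rot'].tolist())
im=save('wrist','w2.png')
E
```

```text
[0.52931018 0.2436489  0.23422931] [ 2.47336535e+01  2.34248335e+01  1.42935141e+01  8.10275854e+01
 -3.14390769e-02  4.40192267e+01] 5.5333 [[-0.9438825485781343, 0.3302733612375753, -0.002289398715948933], [0.33027735689743926, 0.9438824693751541, -0.0016587727702092956], [0.001613074855047767, -0.0023218232266451443, -0.9999960035552224]]
```

View pics/w2.png

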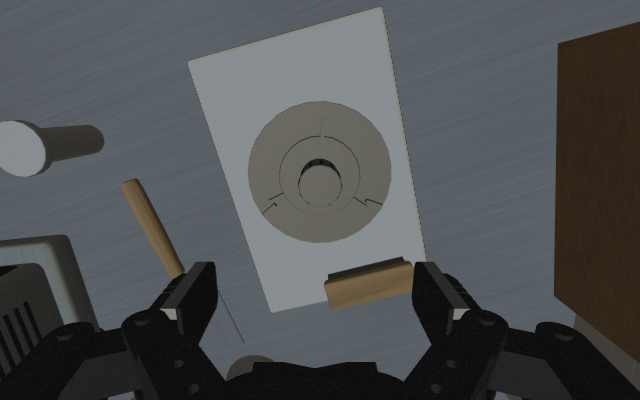

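```bash
python3 - <<'E'
from h import *
np.set_printoptions(precision=4,suppress=True)
s=ctrl.observe()
im=cv2.imread('pics/w2.png')
cv2.imwrite('pics/w2c.png',cv2.resize(im[90:255,235:405],None,fx=4,fy=3.6,interpolation=cv2.INTER_CUBIC))
print('knob',atz('wrist',320,186,.082,s),'plate',atz('wrist',320,172,.036,s))
r=np.array([atz('wrist',u,v,.036,s)[:2] for u,v in [(248,172),(391.5,172),(320,101),(320,242.5)]])
from scipy.optimize import least_squares
f=least_squares(lambda x:np.hypot(*(r-x[:2]).T)-x[2],[.52,.24,.08]);print(f.x,f.fun)
# vane azimuths
c=f.x[:2]
for u,v in [(322,118),(372,203),(270,203)]:
  d=atz('wrist',u,v,.036,s)[:2]-c;print(np.degrees(np.arctan2(d[1],d[0])))
print('brush',proj('wrist',[[.6,.25,.05]],s))
E
```

```text
knob [0.5298 0.2488 0.082 ] plate [0.5261 0.2507 0.036 ]
[0.5301 0.249  0.0748] [-0. -0.  0.  0.]
158.7623678909136
43.194629474967236
-80.37212238964693
brush [[342.2292 239.6745]]
```

View pics/w2c.png

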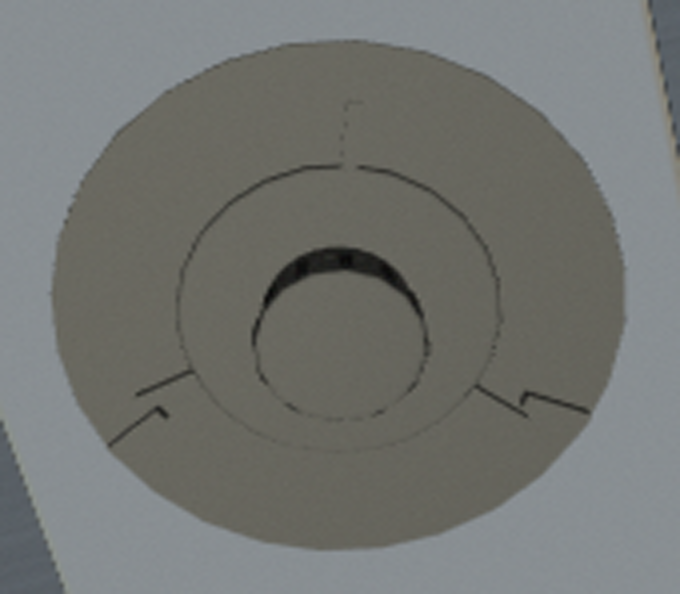

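Call:
apply_moves(
  series=".01 .02 .9 0 0 0;.01 .02 .9 0 0 0;.01 .02 .9 0 0 0;.01 .02 .9 0 0 0;.01 .03 .9 0 0 0;.01 .03 .9 0 0 0;.01 .03 .9 0 0 0;.01 .03 .9 0 0 0;.01 .02 .6 0 0 0;.01 .02 .6 0 0 0;.01 0 .6 0 0 0;0 0 0.1 0 0 0;0 0 0 0 0 0",
)

```text
time_s: 6.67
ee_pos: [0.5294, 0.2481, 0.0535]
eef_rot: [[-0.943, 0.332, -0.001], [0.332, 0.943, -0.001], [0.0, -0.001, -1.0]]
contact_force: [0.1, 0.4, 0.8]
width: 0.996
```

Call:
apply_moves(
  series="0 0 0 0 0 0;0 0 0 0 0 0;0 0 0 0 0 0;0 0 0 0 0 0;0 0 0 0 0 0;0 0 0 0 0 0;0 0 0 0 0 0;0 0 0 0 0 0",
  claw=30,
  force=60,
)

```text
time_s: 7.33
ee_pos: [0.5301, 0.2496, 0.0546]
eef_rot: [[-0.944, 0.331, 0.002], [0.331, 0.944, 0.0], [-0.002, 0.001, -1.0]]
contact_force: [-0.5, -1.2, 5.3]
width: 0.449
```

```bash
python3 - <<'E'
from h import *
s=ctrl.observe();print(s['ee_pos'],s['q'],s['time_s'],s['contact_force'],s['wrist_torque'],s['width'])
im=save('wrist','w3.png')
E
```

```text
[0.53008921 0.24960788 0.05463051] [ 2.52393706e+01  3.06985140e+01 -2.10869306e+00  5.70836536e+01
 -4.75085001e-02  4.45429752e+01] 7.3333 [-0.51601221 -1.18457533  5.30037039] [-0.38045177  0.13136145 -0.01597327] 0.44940383177273774
```

View pics/w3.png

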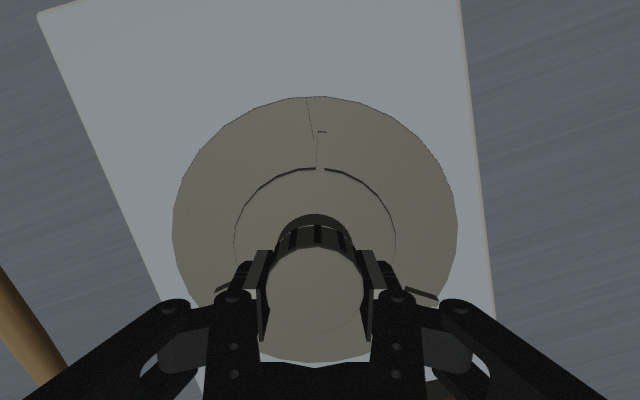

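Call:
apply_moves(
  series="0 0 -.2 0 0 0;0 0 -.4 0 0 0;0 0 -.8 0 0 0;0 0 -.9 0 0 0;0 0 -.9 0 0 0;0 0 -.9 0 0 0;0 0 -.9 0 0 0;0 0 -.9 0 0 0;0 0 -.9 0 0 0;0 0 -.9 0 0 0;0 0 -.9 0 0 0;0 0 -.8 0 0 0;0 0 -.4 0 0 0;0 0 0 0 0 0;0 0 0 0 0 0",
)

```text
time_s: 8.63
ee_pos: [0.5292, 0.2496, 0.2489]
eef_rot: [[-0.944, 0.33, -0.0], [0.33, 0.944, -0.0], [0.0, -0.0, -1.0]]
contact_force: [-0.5, 0.1, -5.0]
width: 0.447
```

```bash
python3 - <<'E'
from h import *
s=ctrl.observe();print(s['ee_pos'],s['q'],s['time_s'],s['contact_force'],s['wrist_torque'],s['width'],s['eef_rot'].tolist())
im=save('wrist','w4.png')
E
```

```text
[0.52918743 0.24962026 0.24889685] [2.52509220e+01 2.33872502e+01 1.63996313e+01 8.30367022e+01
 4.92646242e-03 4.45413229e+01] 8.6333 [-0.51670728  0.1087639  -4.99489603] [ 0.007417   -0.00603002 -0.04189758] 0.44737250979426646 [[-0.9438562292178646, 0.33035623448110835, -0.0004206020648514588], [0.3303563029521233, 0.943856293313122, -0.00010331030169383075], [0.0003628587036398668, -0.00023645861495447408, -0.9999999062104378]]
```

View pics/w4.png

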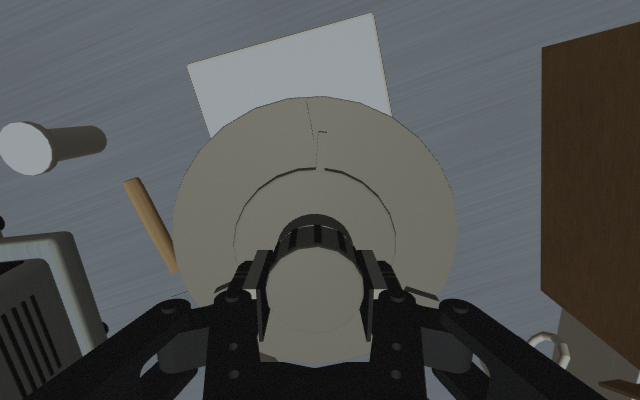

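```bash
python3 - <<'E'
from h import *
from scipy.optimize import least_squares
np.set_printoptions(precision=4,suppress=True)
s=ctrl.observe();R=s['eef_rot'];p=s['ee_pos']
pts=[(173,229),(457.5,227),(315,96.5),(316,362),(210,148),(420,147)]
def tool(u,v,zt):
  q=atz('wrist',u,v,p[2]-zt,s); return (R.T@(q-p))[:2]
def f(x): return [np.hypot(*(tool(u,v,x[2])-x[:2]))-.075 for u,v in pts]
r=least_squares(f,[0,0,.018]);print('disc in tool',r.x,np.array(r.fun))
r2=least_squares(lambda x:f([x[0],x[1],.018]),[0,0]);print(r2.x,np.array(r2.fun))
# knob top at z=-0.? : underside +.062 
kp=[(265,296),(365,296),(316,247)]
for zt in(-.028,): print([tool(u,v,zt) for u,v in kp])
E
```

```text
disc in tool [-0.0009  0.0008  0.0221] [ 0.0007  0.0006  0.0015 -0.0002 -0.0014 -0.0013]
[-0.0002  0.0008] [-0.0011 -0.0011  0.0006 -0.0032 -0.0024 -0.0023]
[array([ 0.0002, -0.0188]), array([0.0003, 0.0201]), array([0.0209, 0.001 ])]
```

Call:
apply_moves(
  series="-.16 -.47 0 0 0 0;-.32 -.94 0 0 0 0;-.32 -.94 0 0 0 0;-.32 -.94 0 0 0 0;-.32 -.94 0 0 0 0;-.32 -.94 0 0 0 0;-.32 -.94 0 0 0 0;-.32 -.94 0 0 0 0;-.32 -.94 0 0 0 0;-.32 -.94 0 0 0 0;-.32 -.94 0 0 0 0;-.32 -.94 0 0 0 0;-.32 -.94 0 0 0 0;-.32 -.94 0 0 0 0;-.32 -.94 0 0 0 0;-.32 -.94 0 0 0 0;-.32 -.94 0 0 0 0;-.32 -.94 0 0 0 0;-.32 -.94 0 0 0 0;-.32 -.94 0 0 0 0",
)

```text
time_s: 10.35
ee_pos: [0.5247, -0.1391, 0.248]
eef_rot: [[-0.944, 0.331, -0.003], [0.331, 0.944, 0.0], [0.003, -0.001, -1.0]]
contact_force: [0.0, -0.3, -3.3]
width: 0.448
```

Call:
apply_moves(
  series="-.32 -.94 0 0 0 0;-.32 -.94 0 0 0 0;-.32 -.94 0 0 0 0;-.32 -.94 0 0 0 0;-.16 -.47 0 0 0 0;-.1 0 0 0 0 0;0 0 0 0 0 1;0 0 0 0 0 1;0 0 0 0 0 1;0 0 0 0 0 0;0 0 0 0 0 0;0 0 0 0 0 0",
)

```text
time_s: 11.35
ee_pos: [0.527, -0.227, 0.2491]
eef_rot: [[-0.769, 0.639, -0.0], [0.639, 0.769, 0.0], [0.001, 0.0, -1.0]]
contact_force: [-0.6, 0.8, -4.4]
width: 0.45
```

```bash
python3 - <<'E'
from h import *
np.set_printoptions(precision=4,suppress=True)
s=ctrl.observe();print(s['ee_pos'],s['q'],s['time_s'],s['contact_force'],s['wrist_torque'],s['eef_rot'].tolist())
d=np.array([.5243,-.2455,.13])-s['ee_pos'];print(d,s['eef_rot'].T@d)
save('scene','s5.png');im=save('top','t5.png')
sc=cv2.imread('pics/s5.png')
cv2.imwrite('pics/s5c.png',cv2.resize(sc[70:240,110:290],None,fx=4,fy=3.5,interpolation=cv2.INTER_CUBIC))
E
```

```text
[ 0.527  -0.227   0.2491] [-23.3093  22.0366  14.4169  82.4163   0.0148  16.4278] 11.35 [-0.5665  0.7944 -4.4181] [-0.0159  0.0179 -0.002 ] [[-0.7689854912774955, 0.6392660547038563, -0.000474876905406007], [0.6392658744123427, 0.768985634766309, 0.0004851132647790198], [0.0006752899613992888, 6.947246206873152e-05, -0.999999769578496]]
[-0.0027 -0.0185 -0.1191] [-0.0098 -0.016   0.1191]
```

View pics/s5c.png

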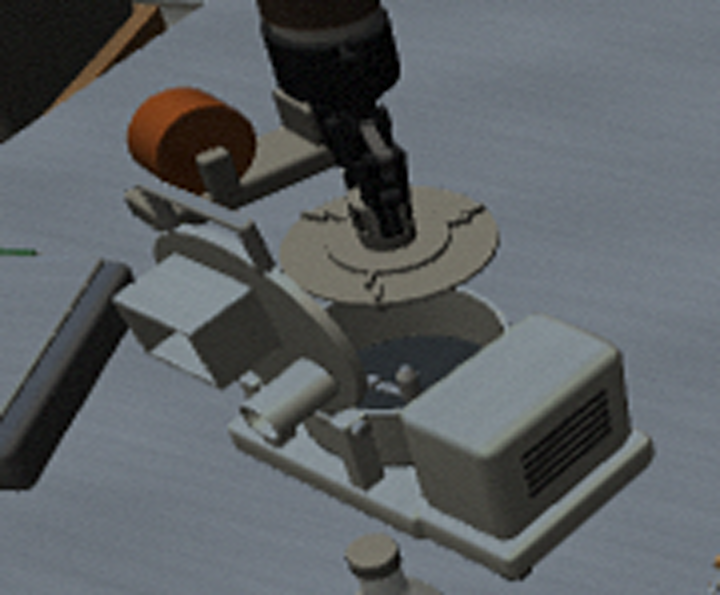

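View pics/t5.png

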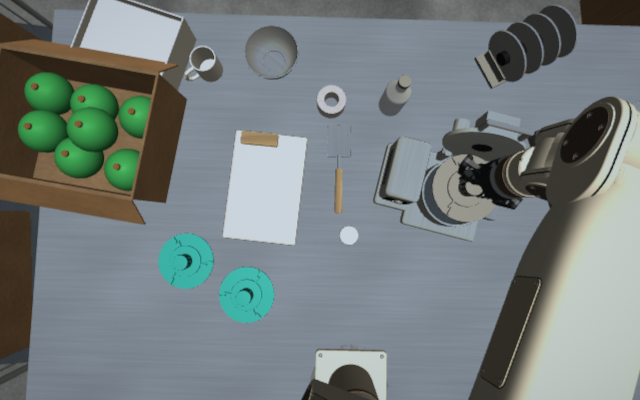

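Call:
apply_moves(
  series="-.25 -.4 .6 0 0 0;-.25 -.4 .9 0 0 0;0 0 .9 0 0 0;0 0 .9 0 0 0;0 0 .8 0 0 0;0 0 .4 0 0 0;0 0 0 0 0 0;0 0 0 0 0 0;0 0 0 0 0 0",
)

```text
time_s: 12.2
ee_pos: [0.5253, -0.2467, 0.1606]
eef_rot: [[-0.767, 0.641, 0.002], [0.641, 0.767, -0.001], [-0.002, 0.001, -1.0]]
contact_force: [0.4, -0.5, -4.2]
width: 0.449
```

```bash
python3 - <<'E'
from h import *
np.set_printoptions(precision=4,suppress=True)
s=ctrl.observe();print(s['ee_pos'],s['time_s'],s['contact_force'],s['wrist_torque'])
d=np.array([.5243,-.2455,.13])-s['ee_pos'];print(d,s['eef_rot'].T@d)
save('wrist','w6.png');sc=save('scene','s6.png')[:,:,::-1]
cv2.imwrite('pics/s6c.png',cv2.resize(sc[70:240,110:290],None,fx=4,fy=3.5,interpolation=cv2.INTER_CUBIC))
E
```

```text
[ 0.5253 -0.2467  0.1606] 12.2 [ 0.3559 -0.5118 -4.1995] [-0.0143  0.0003  0.0334]
[-0.001   0.0012 -0.0306] [0.0016 0.0002 0.0306]
```

View pics/s6c.png

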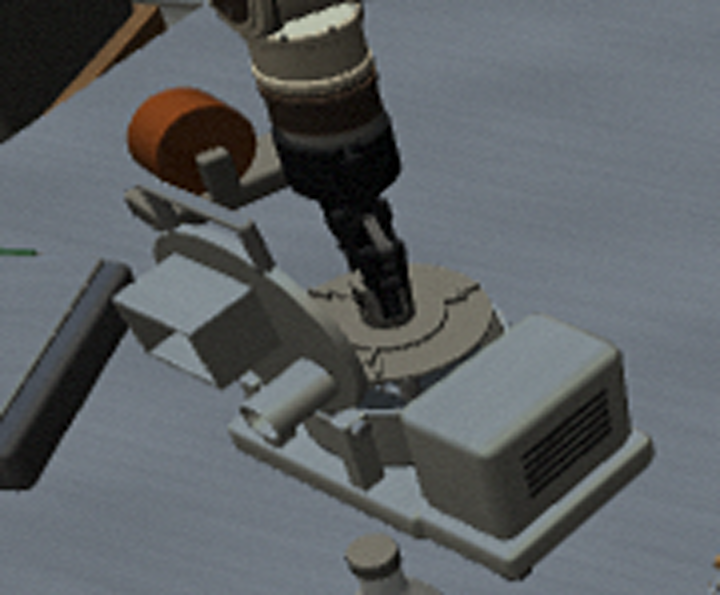

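View pics/w6.png

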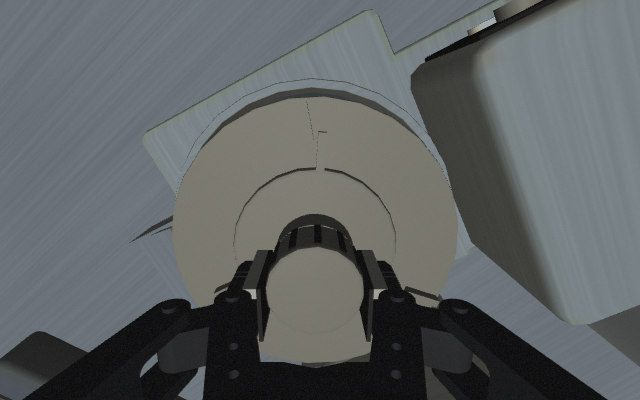

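Call:
apply_moves(
  series=".08 .01 .5 0 0 0;0 0 .5 0 0 0;0 0 .5 0 0 0;0 0 .2 0 0 0;0 0 0 0 0 0;0 0 0 0 0 0",
)

```text
time_s: 12.8
ee_pos: [0.523, -0.245, 0.1245]
eef_rot: [[-0.767, 0.642, -0.001], [0.642, 0.767, 0.001], [0.002, -0.0, -1.0]]
contact_force: [-0.3, -0.7, -3.0]
width: 0.451
```

Call:
apply_moves(
  series="0 0 .15 0 0 0;0 0 .15 0 0 0;0 0 0 0 0 0",
)

```text
time_s: 13.05
ee_pos: [0.5233, -0.2451, 0.1189]
eef_rot: [[-0.767, 0.642, -0.0], [0.642, 0.767, 0.0], [0.0, -0.0, -1.0]]
contact_force: [-0.1, 0.1, -5.0]
width: 0.445
```

Call:
apply_moves(
  series="0 0 .15 0 0 0;0 0 .15 0 0 0;0 0 0 0 0 0",
)

```text
time_s: 13.3
ee_pos: [0.523, -0.245, 0.1126]
eef_rot: [[-0.767, 0.642, -0.001], [0.642, 0.767, 0.0], [0.001, -0.0, -1.0]]
contact_force: [-0.6, -1.0, -3.8]
width: 0.445
```

Call:
apply_moves(
  series="0 0 .1 0 0 0;0 0 .1 0 0 0;0 0 0 0 0 0",
)

```text
time_s: 13.55
ee_pos: [0.5232, -0.245, 0.1088]
eef_rot: [[-0.767, 0.642, -0.001], [0.642, 0.767, 0.0], [0.001, -0.0, -1.0]]
contact_force: [-0.9, 0.6, -3.3]
width: 0.452
```

Call:
apply_moves(
  series="0 0 .12 0 0 0;0 0 .12 0 0 0;0 0 0 0 0 0",
)

```text
time_s: 13.8
ee_pos: [0.5231, -0.245, 0.1039]
eef_rot: [[-0.767, 0.642, -0.001], [0.642, 0.767, 0.0], [0.001, -0.0, -1.0]]
contact_force: [0.3, 0.4, -4.1]
width: 0.45
```

Call:
apply_moves(
  series="0 0 .12 0 0 0;0 0 .12 0 0 0;0 0 0 0 0 0",
)

```text
time_s: 14.05
ee_pos: [0.524, -0.2456, 0.0995]
eef_rot: [[-0.767, 0.642, 0.001], [0.642, 0.767, -0.001], [-0.002, 0.0, -1.0]]
contact_force: [2.5, -1.9, -5.7]
width: 0.451
```

Call:
apply_moves(
  series="0 0 .1 0 0 0;0 0 .1 0 0 0;0 0 0 0 0 0",
)

```text
time_s: 14.3
ee_pos: [0.5241, -0.2457, 0.0958]
eef_rot: [[-0.767, 0.642, 0.002], [0.642, 0.767, -0.001], [-0.002, 0.0, -1.0]]
contact_force: [2.1, -2.4, -4.0]
width: 0.453
```

Call:
apply_moves(
  series="-.05 0 .06 0 0 0;0 0 .06 0 0 0;0 0 0 0 0 0",
)

```text
time_s: 14.55
ee_pos: [0.5244, -0.246, 0.0936]
eef_rot: [[-0.767, 0.642, 0.001], [0.642, 0.767, -0.0], [-0.001, 0.0, -1.0]]
contact_force: [0.9, -1.1, -0.4]
width: 0.449
```

Call:
apply_moves(
  series="0 0 .05 0 0 0;0 0 .05 0 0 0;0 0 0 0 0 0",
)

```text
time_s: 14.8
ee_pos: [0.5245, -0.246, 0.0935]
eef_rot: [[-0.767, 0.642, 0.002], [0.642, 0.767, -0.001], [-0.002, 0.0, -1.0]]
contact_force: [-2.0, -0.2, 8.9]
width: 0.447
```

The disc rests on the pins at z = 0.0935, as predicted, with about 13 N of pressure. Now I'll turn it slowly.

Call:
apply_moves(
  series="0 0 0 0 0 -.25;0 0 0 0 0 -.25;0 0 0 0 0 -.25;0 0 0 0 0 -.25",
)

```text
time_s: 15.13
ee_pos: [0.5246, -0.246, 0.0932]
eef_rot: [[-0.839, 0.545, 0.002], [0.545, 0.839, -0.001], [-0.002, 0.0, -1.0]]
contact_force: [-1.2, 0.7, 6.5]
width: 0.448
```

Call:
apply_moves(
  series="0 0 0 0 0 -.25;0 0 0 0 0 -.25;0 0 0 0 0 -.25;0 0 0 0 0 -.25",
)

```text
time_s: 15.47
ee_pos: [0.5248, -0.246, 0.0917]
eef_rot: [[-0.898, 0.44, 0.002], [0.44, 0.898, -0.0], [-0.002, 0.0, -1.0]]
contact_force: [3.4, -1.0, -1.6]
width: 0.451
```

It has dropped in at about 7–13° of turn, and the pressure is gone. I'll lower it gently.

Call:
apply_moves(
  series="0 0 .06 0 0 0;0 0 .06 0 0 0;0 0 0 0 0 0",
)

```text
time_s: 15.72
ee_pos: [0.5248, -0.2461, 0.0888]
eef_rot: [[-0.897, 0.442, 0.001], [0.442, 0.897, -0.0], [-0.001, 0.0, -1.0]]
contact_force: [3.6, -2.4, -2.7]
width: 0.448
```

Call:
apply_moves(
  series="0 0 .06 0 0 0;0 0 .06 0 0 0;0 0 0 0 0 0",
)

```text
time_s: 15.97
ee_pos: [0.5247, -0.2462, 0.0865]
eef_rot: [[-0.897, 0.441, 0.001], [0.441, 0.897, -0.001], [-0.001, -0.0, -1.0]]
contact_force: [5.0, -2.0, -3.9]
width: 0.45
```

Call:
apply_moves(
  series="-.06 0 .04 0 0 0;0 0 .04 0 0 0;0 0 0 0 0 0",
)

```text
time_s: 16.22
ee_pos: [0.5252, -0.2463, 0.0848]
eef_rot: [[-0.897, 0.441, -0.0], [0.441, 0.897, 0.0], [0.0, -0.0, -1.0]]
contact_force: [3.3, -1.7, -1.5]
width: 0.445
```

Call:
apply_moves(
  series="0 0 .04 0 0 0;0 0 .04 0 0 0;0 0 0 0 0 0",
)

```text
time_s: 16.47
ee_pos: [0.5253, -0.2464, 0.0846]
eef_rot: [[-0.897, 0.441, 0.001], [0.441, 0.897, -0.0], [-0.001, -0.0, -1.0]]
contact_force: [0.2, -1.6, 6.4]
width: 0.451
```

It is seated at 0.0846, the predicted full-down height (0.0936 was on the pins). I'll ease the pressure and release.

Call:
apply_moves(
  series="0 0 -.05 0 0 0;0 0 0 0 0 0",
)

```text
time_s: 16.63
ee_pos: [0.5253, -0.2464, 0.0847]
eef_rot: [[-0.897, 0.441, 0.0], [0.441, 0.897, -0.0], [-0.0, -0.0, -1.0]]
contact_force: [2.9, -1.2, 3.4]
width: 0.449
```

Call:
apply_moves(
  series="0 0 0 0 0 0;0 0 0 0 0 0;0 0 0 0 0 0;0 0 0 0 0 0;0 0 0 0 0 0;0 0 0 0 0 0",
  claw=64,
)

```text
time_s: 17.13
ee_pos: [0.5249, -0.2461, 0.0841]
eef_rot: [[-0.898, 0.441, -0.001], [0.441, 0.898, 0.0], [0.001, 0.0, -1.0]]
contact_force: [-0.0, 0.5, -1.3]
width: 0.755
```

Call:
apply_moves(
  series="0 0 -.3 0 0 0;0 0 -.8 0 0 0;0 0 -.8 0 0 0;0 0 -.8 0 0 0;0 0 -.9 0 0 0;0 0 -.9 0 0 0;0 0 -.9 0 0 0;0 0 -.9 0 0 0;0 0 -.9 0 0 0;0 0 -.9 0 0 0;0 0 0 0 0 0;0 0 0 0 0 0",
)

```text
time_s: 18.13
ee_pos: [0.5259, -0.2466, 0.2477]
eef_rot: [[-0.897, 0.441, 0.003], [0.441, 0.898, -0.001], [-0.003, 0.0, -1.0]]
contact_force: [-0.3, 0.4, -0.4]
width: 0.751
```

```bash
python3 - <<'E'
from h import *
np.set_printoptions(precision=4,suppress=True)
s=ctrl.observe();print(s['ee_pos'],s['time_s'],s['q'],s['contact_force'],s['width'],s['eef_rot'].tolist())
save('wrist','w7.png');sc=save('scene','s7.png')[:,:,::-1]
cv2.imwrite('pics/s7c.png',cv2.resize(sc[70:240,110:290],None,fx=4,fy=3.5,interpolation=cv2.INTER_CUBIC))
E
```

```text
[ 0.5259 -0.2466  0.2477] 18.1333 [-25.1258  22.7168  15.2232  82.3279   0.0013   1.0428] [-0.2858  0.4065 -0.3518] 0.7505021990003048 [[-0.8974957662484643, 0.44101399117543805, 0.0028300448039723504], [0.44101207853220326, 0.8975002246029354, -0.0013013171734475065], [-0.003113864927648759, 8.015728762355845e-05, -0.9999951486982432]]
```

View pics/s7c.png

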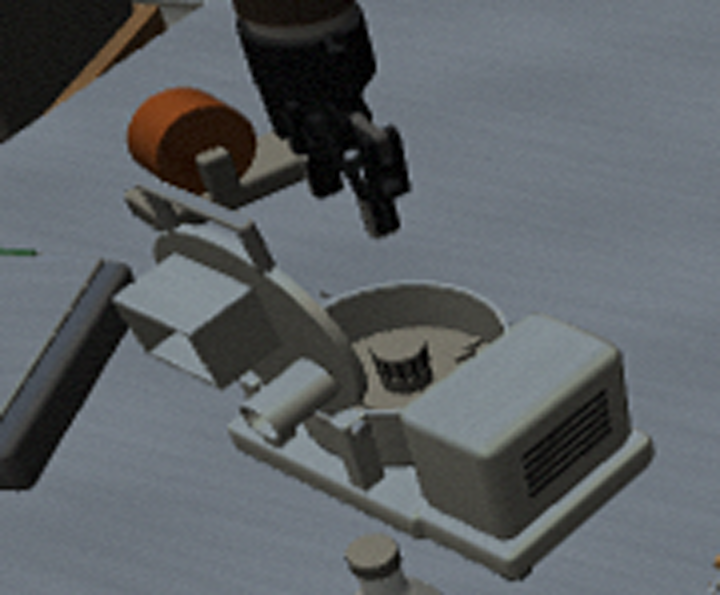

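View pics/w7.png

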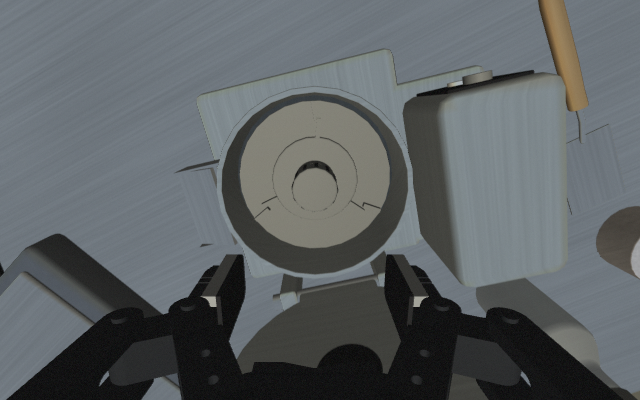

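The disc lies flat and centred, well below the rim. Next is the head, so I'll measure the handle and check the reach.

```bash
python3 - <<'E'
from h import *
from scipy.optimize import least_squares
np.set_printoptions(precision=4,suppress=True)
y=np.radians(-13.2);xc=np.array([np.cos(y),np.sin(y),0]);yc=np.array([-np.sin(y),np.cos(y),0])
H=np.array([.525,-.2462,.12])+.094*xc
for a in(1.6,1.65,1.7,1.75,1.8):
  m=H-.212*np.cos(a)*xc+[0,0,.212*np.sin(a)]
  pts=np.array([m+.042*yc,m,m-.042*yc])
  print(a,m,'top',(proj('top',pts)-[370,100]).round(1).tolist(),'scene',proj('scene',pts).round(1).tolist())
D=np.array([[13.83,.21,.4994,.2304],[15.74,17.49,.5242,.3306],[23.42,14.29,.5827,.2342],[30.70,-2.11,.5859,.0546],[23.387,16.40,.5851,.2489],[22.04,14.42,.5738,.2491],[22.72,15.22,.5808,.2477]])
q2,q3=np.radians(D[:,0]),np.radians(D[:,1]);b=q2-q3
# signs: try both
for sg in(1,-1):
  b=q2-q3 if sg==1 else q2+q3
  def f(x):
    L1,o1,L2,o2,r0,z0=x
    return np.r_[r0+L1*np.sin(q2+o1)+L2*np.cos(b+o2)-D[:,2], z0+L1*np.cos(q2+o1)-L2*np.sin(b+o2)-D[:,3]]
  r=least_squares(f,[.35,0,.4,0,0,0]);print(sg,r.cost,r.x,abs(r.fun).max())
s=cv2.imread('pics/s7.png');t=cv2.imread('pics/top0.png')
cv2.imwrite('pics/hs.png',cv2.resize(s[105:175,130:210],None,fx=9,fy=8,interpolation=cv2.INTER_CUBIC))
cv2.imwrite('pics/ht.png',cv2.resize(t[100:170,430:550],None,fx=6,fy=8,interpolation=cv2.INTER_CUBIC))
E
```

```text
1.6 [ 0.6225 -0.2691  0.3319] top [[117.9, 28.6], [138.7, 34.0], [159.6, 39.4]] scene [[174.9, 131.0], [162.8, 125.2], [151.0, 119.5]]
1.65 [ 0.6328 -0.2715  0.3313] top [[118.9, 23.5], [139.7, 28.9], [160.6, 34.3]] scene [[171.7, 133.5], [159.5, 127.5], [147.7, 121.8]]
1.7 [ 0.6431 -0.2739  0.3302] top [[119.9, 18.5], [140.6, 23.9], [161.4, 29.3]] scene [[168.4, 136.1], [156.2, 130.1], [144.4, 124.3]]
1.75 [ 0.6533 -0.2763  0.3286] top [[120.7, 13.7], [141.4, 19.1], [162.1, 24.4]] scene [[165.2, 138.9], [153.0, 132.8], [141.2, 127.0]]
1.8 [ 0.6634 -0.2787  0.3265] top [[121.4, 9.0], [142.0, 14.4], [162.6, 19.7]] scene [[162.1, 141.9], [149.9, 135.8], [138.1, 129.8]]
1 1.3975002071970565e-06 [ 0.4976 -0.0028  0.3913 -0.0209 -0.0002 -0.1689] 0.0012577955622592452
-1 1.9130447263503955e-05 [ 0.9775  0.8969 -0.3908 -0.2811  0.0011 -0.1651] 0.004106729336224135
```

View pics/hs.png

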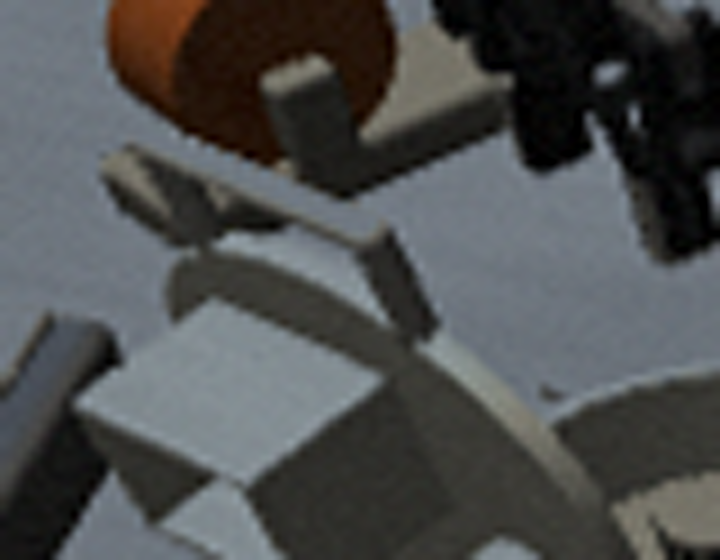

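View pics/ht.png

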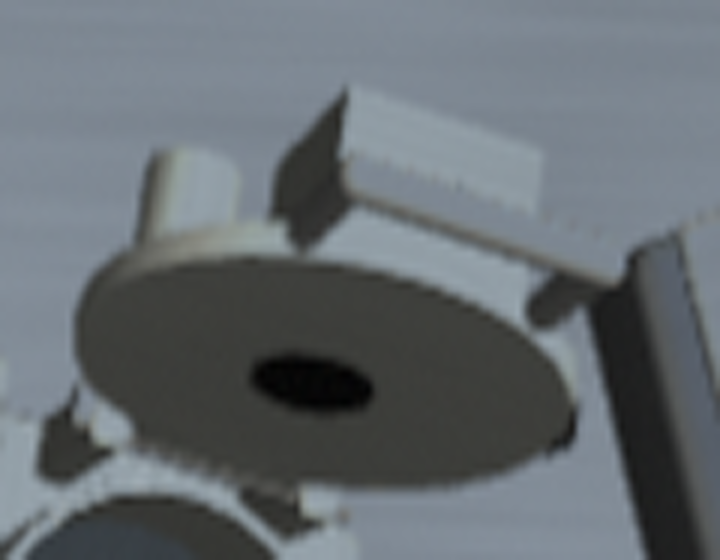

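Call:
apply_moves(
  series="0 0 -.37 0 0 -1;0 0 -.37 0 0 -1;0 0 -.37 0 0 -1;0 0 -.37 0 0 -1;0 0 -.37 0 0 -1;0 0 -.37 0 0 -1;0 0 -.37 0 0 -1;0 0 -.37 0 0 -1;0 0 -.37 0 0 -1;0 0 -.37 0 0 -1;0 0 -.37 0 0 -1;0 0 -.37 0 0 -1;0 0 -.37 0 0 -1;0 0 -.37 0 0 -1;0 0 -.37 0 0 -1;0 0 0 0 0 0;0 0 0 0 0 0",
  claw=70,
)

```text
time_s: 19.65
ee_pos: [0.5252, -0.2463, 0.3562]
eef_rot: [[-0.229, -0.974, -0.001], [-0.974, 0.229, 0.001], [-0.0, 0.001, -1.0]]
contact_force: [-0.3, -0.1, 0.7]
width: 0.82
```

```bash
python3 - <<'E'
from h import *
np.set_printoptions(precision=4,suppress=True)
s=ctrl.observe();print(s['ee_pos'],s['time_s'],s['q'],s['eef_rot'].tolist())
d=np.array([.637,-.2725,.357])-s['ee_pos'];print(s['eef_rot'].T@d/.02)
save('wrist','w8.png')
print(proj('wrist',[[.637,-.2725,.331]],s))
E
```

```text
[ 0.5252 -0.2463  0.3562] 19.65 [ -25.1266   23.289    32.0205   98.8183    0.0004 -101.9131] [[-0.22858035745233932, -0.973524088520964, -0.0013672075142500421], [-0.973524996356531, 0.22857965983230433, 0.000648521367651707], [-0.00031883534480202944, 0.0014792499363622427, -0.9999988550811689]]
[-0.0031 -5.7422 -0.0469]
[[105.839  245.0929]]
```

View pics/w8.png

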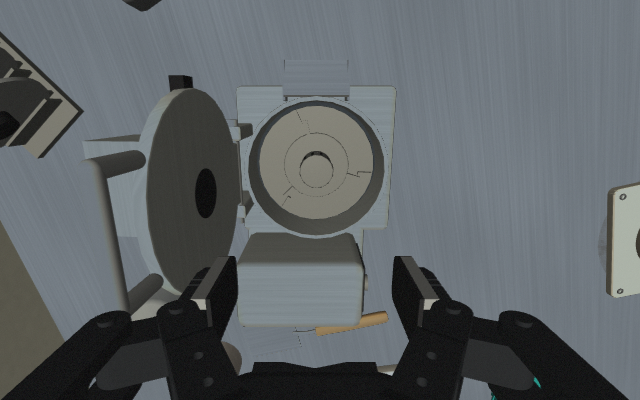

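Call:
apply_moves(
  series="0 -.8 0 0 0 0;0 -.8 0 0 0 0;0 -.8 0 0 0 0;0 -.8 0 0 0 0;0 -.8 0 0 0 0;0 -.8 0 0 0 0;0 -.9 0 0 0 0;0 0 0 0 0 0;0 0 0 0 0 0",
)

```text
time_s: 20.45
ee_pos: [0.637, -0.2722, 0.3534]
eef_rot: [[-0.227, -0.974, -0.005], [-0.974, 0.227, 0.002], [-0.001, 0.005, -1.0]]
contact_force: [-0.6, 0.8, 0.6]
width: 0.816
```

```bash
python3 - <<'E'
from h import *
np.set_printoptions(precision=4,suppress=True)
s=ctrl.observe();print(s['ee_pos'],s['time_s'],s['q'],s['eef_rot'].tolist())
save('wrist','w9.png')
print(proj('wrist',[[.637,-.2725,.331]],s))
E
```

```text
[ 0.637  -0.2722  0.3534] 20.45 [ -23.1362   42.9088   65.2671  112.6512   -0.0027 -100.0312] [[-0.22673811388468143, -0.9739443363647539, -0.00471777225357275], [-0.9739553966255746, 0.22673116875680613, 0.001965323915336885], [-0.0008444500794836296, 0.00504051358415354, -0.9999869399781537]]
[[316.6727 246.7428]]
```

View pics/w9.png

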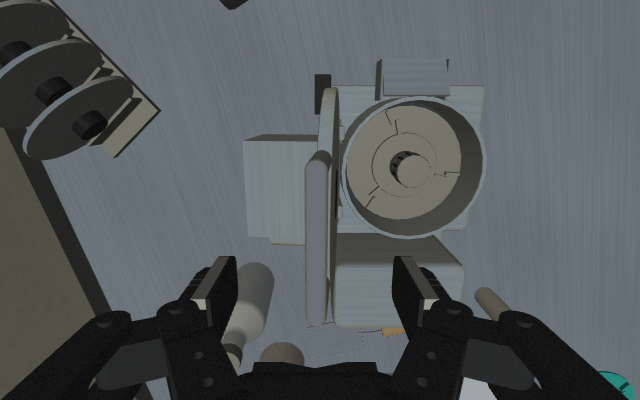

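The bar runs vertically at u≈317, centred between the fingers. I'll go down and pinch it.

Call:
apply_moves(
  series="0 0 .6 0 0 0;0 0 .6 0 0 0;0 0 .6 0 0 0;0 0 .3 0 0 0;0 0 0 0 0 0;0 0 0 0 0 0",
)

```text
time_s: 21.0
ee_pos: [0.6349, -0.2717, 0.3166]
eef_rot: [[-0.226, -0.974, 0.0], [-0.974, 0.226, -0.0], [0.0, -0.0, -1.0]]
contact_force: [-0.5, 0.4, 0.5]
width: 0.822
```

Call:
apply_moves(
  series="0 0 0 0 0 0;0 0 0 0 0 0;0 0 0 0 0 0;0 0 0 0 0 0;0 0 0 0 0 0;0 0 0 0 0 0;0 0 0 0 0 0;0 0 0 0 0 0;0 0 0 0 0 0;0 0 0 0 0 0",
  claw=8,
  force=25,
)

```text
time_s: 21.83
ee_pos: [0.6364, -0.2721, 0.3156]
eef_rot: [[-0.226, -0.974, 0.001], [-0.974, 0.226, -0.0], [0.0, -0.001, -1.0]]
contact_force: [-0.5, -0.5, 2.4]
width: 0.13
```

```bash
python3 - <<'E'
from h import *
np.set_printoptions(precision=4,suppress=True)
s=ctrl.observe();print(s['ee_pos'],s['time_s'],s['q'],s['contact_force'],s['wrist_torque'],s['width']*85.4,s['eef_rot'].tolist())
save('wrist','w10.png')
E
```

```text
[ 0.6364 -0.2721  0.3156] 21.8333 [ -23.152    39.3869   52.7928  103.3732   -0.003  -100.111 ] [-0.5356 -0.4909  2.4214] [0.0849 0.0613 0.0157] 11.060945400962002 [[-0.22564795093225834, -0.9742087802151002, 0.000504769135104742], [-0.9742088990136606, 0.22564783664813437, -0.00027367610092518025], [0.00015271759711320943, -0.0005535050347594281, -0.9999998351547424]]
```

View pics/w10.png

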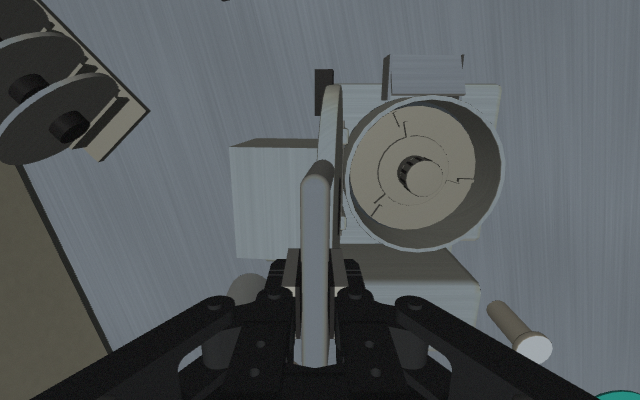

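```bash
python3 - <<'E'
import numpy as np
a=np.r_[1.667,1.63,np.arange(1.56,0,-.07),0]
c=.212*np.cos(a);z=.212*np.sin(a)
for i in range(len(a)-1): print('%.2f: 0 %.2f %.2f'%(a[i+1],(c[i+1]-c[i])/.02,-(z[i+1]-z[i])/.02))
E
```

```text
1.63: 0 0.39 -0.03
1.56: 0 0.74 -0.02
1.49: 0 0.74 0.03
1.42: 0 0.74 0.09
1.35: 0 0.73 0.14
1.28: 0 0.72 0.19
1.21: 0 0.70 0.24
1.14: 0 0.68 0.29
1.07: 0 0.66 0.33
1.00: 0 0.64 0.38
0.93: 0 0.61 0.42
0.86: 0 0.58 0.46
0.79: 0 0.54 0.50
0.72: 0 0.51 0.54
0.65: 0 0.47 0.57
0.58: 0 0.43 0.61
0.51: 0 0.38 0.63
0.44: 0 0.34 0.66
0.37: 0 0.29 0.68
0.30: 0 0.24 0.70
0.23: 0 0.19 0.72
0.16: 0 0.14 0.73
0.09: 0 0.09 0.74
0.02: 0 0.04 0.74
0.00: 0 0.00 0.21
```

Call:
apply_moves(
  series="0 .39 -.03 0 0 0;0 .74 -.02 0 0 0;0 .74 .03 0 0 0;0 .74 .09 0 0 0;0 .73 .14 0 0 0",
)

```text
time_s: 22.3
ee_pos: [0.5733, -0.2574, 0.3133]
eef_rot: [[-0.225, -0.974, 0.009], [-0.974, 0.225, -0.003], [0.001, -0.009, -1.0]]
contact_force: [3.4, -0.4, 5.8]
width: 0.126
```

Call:
apply_moves(
  series="0 .72 .19 0 0 0;0 .70 .24 0 0 0;0 .68 .29 0 0 0;0 .66 .33 0 0 0;0 .64 .38 0 0 0",
)

```text
time_s: 22.72
ee_pos: [0.5064, -0.2418, 0.284]
eef_rot: [[-0.225, -0.974, 0.006], [-0.974, 0.225, -0.002], [0.0, -0.007, -1.0]]
contact_force: [3.3, 0.2, 3.2]
width: 0.13
```

Forces are low, so I'll continue along the arc.

Call:
apply_moves(
  series="0 .61 .42 0 0 0;0 .58 .46 0 0 0;0 .54 .50 0 0 0;0 .51 .54 0 0 0;0 .47 .57 0 0 0",
)

```text
time_s: 23.13
ee_pos: [0.4532, -0.2294, 0.2336]
eef_rot: [[-0.225, -0.974, 0.005], [-0.974, 0.225, -0.001], [-0.0, -0.005, -1.0]]
contact_force: [3.1, -0.1, 3.3]
width: 0.131
```

Call:
apply_moves(
  series="0 .43 .61 0 0 0;0 .38 .63 0 0 0;0 .34 .66 0 0 0;0 .29 .68 0 0 0;0 0 0 0 0 0",
)

```text
time_s: 23.55
ee_pos: [0.4229, -0.2223, 0.1789]
eef_rot: [[-0.226, -0.974, -0.002], [-0.974, 0.226, 0.001], [-0.001, 0.002, -1.0]]
contact_force: [2.4, -0.6, -9.5]
width: 0.128
```

```bash
python3 - <<'E'
from h import *
np.set_printoptions(precision=4,suppress=True)
s=ctrl.observe();print(s['ee_pos'],s['time_s'],s['q'],s['contact_force'],s['wrist_torque'],s['width']*85.4)
sc=save('scene','s11.png')[:,:,::-1]
cv2.imwrite('pics/s11c.png',cv2.resize(sc[70:240,110:290],None,fx=4,fy=3.5,interpolation=cv2.INTER_CUBIC))
E
```

```text
[ 0.4229 -0.2223  0.1789] 23.55 [ -27.7375   13.1351   -8.5602   68.4357    0.0193 -104.6882] [ 2.424  -0.6328 -9.4772] [-0.1707 -0.5651 -0.0011] 10.941388746056523
```

View pics/s11c.png

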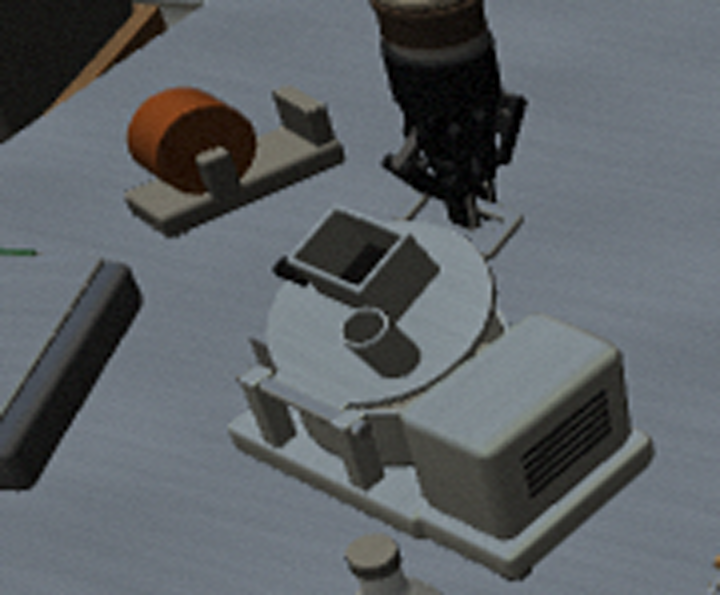

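Call:
apply_moves(
  series="0 .24 .70 0 0 0;0 .19 .72 0 0 0;0 .14 .73 0 0 0;0 0 0 0 0 0",
)

```text
time_s: 23.93
ee_pos: [0.4114, -0.2196, 0.1363]
eef_rot: [[-0.226, -0.974, -0.004], [-0.974, 0.226, 0.002], [-0.001, 0.004, -1.0]]
contact_force: [-0.3, 0.2, -6.0]
width: 0.13
```

Call:
apply_moves(
  series="0 .05 .37 0 0 0;0 .04 .37 0 0 0;0 .03 .37 0 0 0;0 0 0.2 0 0 0;0 0 0 0 0 0",
)

```text
time_s: 24.35
ee_pos: [0.4087, -0.2189, 0.1112]
eef_rot: [[-0.226, -0.974, -0.005], [-0.974, 0.226, 0.002], [-0.001, 0.005, -1.0]]
contact_force: [-3.1, 1.1, -4.5]
width: 0.123
```

Call:
apply_moves(
  series="0 -.03 .12 0 0 0;0 0 .12 0 0 0;0 0 0 0 0 0",
)

```text
time_s: 24.6
ee_pos: [0.4085, -0.2189, 0.1066]
eef_rot: [[-0.226, -0.974, -0.006], [-0.974, 0.226, 0.002], [-0.001, 0.007, -1.0]]
contact_force: [-7.0, 2.3, -1.2]
width: 0.128
```

Call:
apply_moves(
  series="0 -.02 .1 0 0 0;0 0 .1 0 0 0;0 0 0 0 0 0",
)

```text
time_s: 24.85
ee_pos: [0.4084, -0.2189, 0.1026]
eef_rot: [[-0.226, -0.974, -0.007], [-0.974, 0.226, 0.002], [-0.001, 0.008, -1.0]]
contact_force: [-8.5, 2.2, -0.6]
width: 0.125
```

Call:
apply_moves(
  series="0 .08 .06 0 0 0;0 0 .06 0 0 0;0 0 0 0 0 0",
)

```text
time_s: 25.1
ee_pos: [0.4084, -0.2189, 0.1009]
eef_rot: [[-0.226, -0.974, -0.004], [-0.974, 0.226, 0.002], [-0.001, 0.004, -1.0]]
contact_force: [-6.9, 2.4, 1.0]
width: 0.126
```

```bash
python3 - <<'E'
from h import *
np.set_printoptions(precision=4,suppress=True)
s=ctrl.observe();print(s['ee_pos'],s['time_s'],s['contact_force'],s['wrist_torque'],s['width']*85.4)
sc=save('scene','s12.png')[:,:,::-1];save('wrist','w12.png')
cv2.imwrite('pics/s12c.png',cv2.resize(sc[100:230,150:290],None,fx=5,fy=4.6,interpolation=cv2.INTER_CUBIC))
E
```

```text
[ 0.4084 -0.2189  0.1009] 25.1 [-6.9005  2.3566  0.9546] [ 0.4528  0.9534 -0.0009] 10.721191441107013
```

View pics/s12c.png

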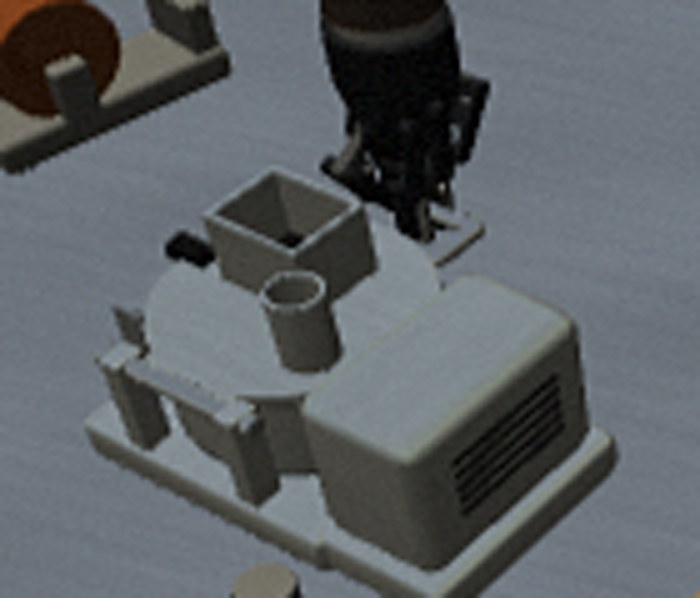

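View pics/w12.png

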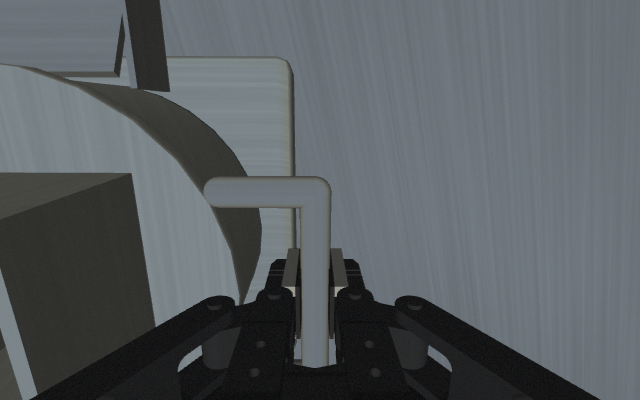

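Call:
apply_moves(
  series="0 .06 .08 0 0 0;0 0 .08 0 0 0;0 0 0 0 0 0",
)

```text
time_s: 25.45
ee_pos: [0.4084, -0.2189, 0.0985]
eef_rot: [[-0.225, -0.974, -0.001], [-0.974, 0.225, 0.001], [-0.001, 0.002, -1.0]]
contact_force: [-5.6, 3.1, 5.8]
width: 0.127
```

Call:
apply_moves(
  series="0 .05 .08 0 0 0;0 0 .08 0 0 0;0 0 0 0 0 0",
)

```text
time_s: 25.7
ee_pos: [0.4085, -0.219, 0.0982]
eef_rot: [[-0.225, -0.974, 0.002], [-0.974, 0.225, -0.0], [-0.0, -0.002, -1.0]]
contact_force: [-9.5, 6.5, 24.5]
width: 0.125
```

Call:
apply_moves(
  series="0 0 -.1 0 0 0;0 0 0 0 0 0",
)

```text
time_s: 25.87
ee_pos: [0.4085, -0.2189, 0.0984]
eef_rot: [[-0.225, -0.974, 0.001], [-0.974, 0.225, 0.0], [-0.001, -0.001, -1.0]]
contact_force: [-5.7, 5.9, 13.0]
width: 0.125
```

Call:
apply_moves(
  series="0 0 0 0 0 0;0 0 0 0 0 0;0 0 0 0 0 0;0 0 0 0 0 0;0 0 0 0 0 0",
  claw=24,
)

```text
time_s: 26.28
ee_pos: [0.4082, -0.2194, 0.0962]
eef_rot: [[-0.226, -0.974, 0.0], [-0.974, 0.226, -0.0], [0.0, -0.0, -1.0]]
contact_force: [-0.5, 0.2, 0.2]
width: 0.28
```

Call:
apply_moves(
  series="0 0 -.3 0 0 0;0 0 -.5 0 0 0;0 0 -.8 0 0 0;0 0 -.9 0 0 0;0 0 -.9 0 0 0;0 0 0 0 0 0;0 0 0 0 0 0",
)

```text
time_s: 26.87
ee_pos: [0.4088, -0.2197, 0.1653]
eef_rot: [[-0.226, -0.974, 0.003], [-0.974, 0.226, -0.001], [0.001, -0.003, -1.0]]
contact_force: [0.3, -0.2, -1.1]
width: 0.281
```

```bash
python3 - <<'E'
from h import *
np.set_printoptions(precision=4,suppress=True)
s=ctrl.observe();print(s['ee_pos'],s['time_s'],s['contact_force'],s['wrist_torque'],s['width']*85.4)
sc=save('scene','s13.png')[:,:,::-1];w=save('wrist','w13.png')
cv2.imwrite('pics/s13c.png',cv2.resize(sc[100:230,150:290],None,fx=5,fy=4.6,interpolation=cv2.INTER_CUBIC))
y=np.radians(-13.2);xc=np.array([np.cos(y),np.sin(y),0]);yc=np.array([-np.sin(y),np.cos(y),0])
C=np.array([.525,-.2462,0]);H=C+[0,0,.12]+.094*xc
for a in(0,.03,.06,.1):
  m=H-.212*np.cos(a)*xc+[0,0,.212*np.sin(a)]
  print(a,m,'scene',((proj('scene',[m+.042*yc,m-.042*yc])-[150,100])*[5,4.6]).round(1).tolist(),'wrist',proj('wrist',[m+.042*yc,m-.042*yc],s).round(1).tolist())
E
```

```text
[ 0.4088 -0.2197  0.1653] 26.8667 [ 0.2851 -0.2342 -1.1032] [-0.0743 -0.0033 -0.028 ] 24.01819238316384
0 [ 0.4101 -0.2193  0.12  ] scene [[471.3, 232.8], [370.2, 189.7]] wrist [[314.7, 294.6], [315.3, 163.8]]
0.03 [ 0.4102 -0.2193  0.1264] scene [[470.0, 225.6], [368.5, 182.5]] wrist [[314.5, 300.1], [315.1, 165.7]]
0.06 [ 0.4105 -0.2193  0.1327] scene [[468.5, 218.6], [366.6, 175.4]] wrist [[314.0, 306.0], [314.6, 167.7]]
0.1 [ 0.4111 -0.2195  0.1412] scene [[466.1, 209.3], [363.7, 166.1]] wrist [[312.8, 314.4], [313.2, 170.6]]
```

View pics/s13c.png

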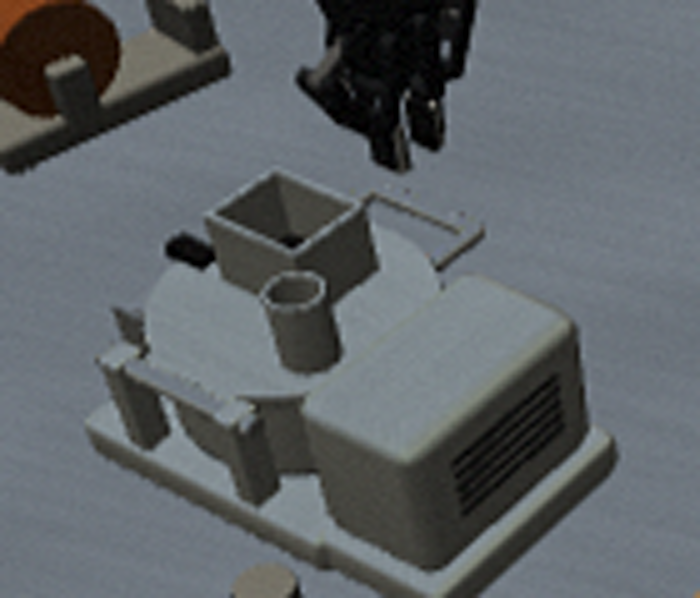

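View pics/w13.png

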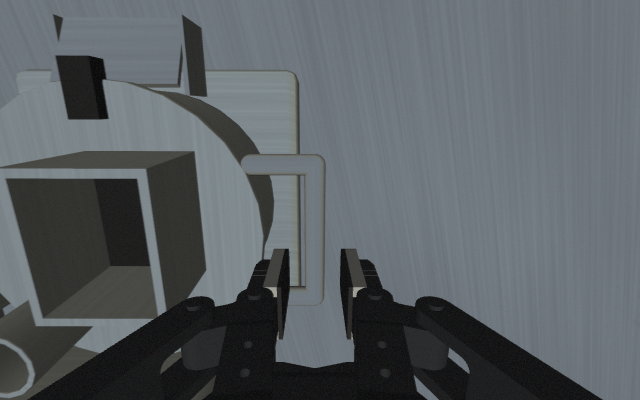

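The scene view fits an angle of about 0, but the wrist view can't separate 0 from 0.03. I'll press from above with closed fingers, which also gives the bar's height.

Call:
apply_moves(
  series="0 -.05 .3 0 0 0;0 0 .4 0 0 0;0 0 .5 0 0 0;0 0 .2 0 0 0;0 0 0 0 0 0;0 0 0 0 0 0",
  claw=0,
)

```text
time_s: 27.47
ee_pos: [0.4084, -0.2191, 0.1354]
eef_rot: [[-0.226, -0.974, -0.002], [-0.974, 0.226, 0.001], [-0.001, 0.002, -1.0]]
contact_force: [0.6, 0.2, -0.4]
width: 0.0
```

Call:
apply_moves(
  series="0 0 .15 0 0 0;0 0 .15 0 0 0;0 0 0 0 0 0",
)

```text
time_s: 27.72
ee_pos: [0.4088, -0.2193, 0.1299]
eef_rot: [[-0.226, -0.974, -0.0], [-0.974, 0.226, 0.0], [-0.0, 0.0, -1.0]]
contact_force: [-0.8, -0.3, -0.3]
width: -0.0
```

Call:
apply_moves(
  series="0 0 .1 0 0 0;0 0 .1 0 0 0;0 0 0 0 0 0",
)

```text
time_s: 27.97
ee_pos: [0.409, -0.2195, 0.1261]
eef_rot: [[-0.226, -0.974, 0.0], [-0.974, 0.226, -0.0], [0.0, -0.0, -1.0]]
contact_force: [-0.3, -0.3, 0.4]
width: -0.002
```

Call:
apply_moves(
  series="0 0 .08 0 0 0;0 0 .08 0 0 0;0 0 0 0 0 0",
)

```text
time_s: 28.22
ee_pos: [0.4092, -0.2196, 0.1257]
eef_rot: [[-0.226, -0.974, 0.002], [-0.974, 0.226, -0.001], [0.001, -0.002, -1.0]]
contact_force: [-4.9, 2.0, 17.5]
width: 0.0
```

Call:
apply_moves(
  series="0 0 .08 0 0 0;0 0 .08 0 0 0;0 0 0 0 0 0",
)

```text
time_s: 28.47
ee_pos: [0.4093, -0.2196, 0.1253]
eef_rot: [[-0.226, -0.974, 0.004], [-0.974, 0.226, -0.002], [0.001, -0.004, -1.0]]
contact_force: [-11.6, 7.4, 37.0]
width: 0.002
```

The hard stop is at z = 0.1257, which matches the bar's top with the head at 0 (0.126), so the head is shut. I'll retreat and do a last check.

Call:
apply_moves(
  series="0 0 -.2 0 0 0;0 0 -.5 0 0 0;0 0 -.8 0 0 0;0 0 -.9 0 0 0;0 0 -.9 0 0 0;0 0 -.9 0 0 0;0 0 -.9 0 0 0;0 0 0 0 0 0;0 0 0 0 0 0;0 0 0 0 0 0",
)

```text
time_s: 29.3
ee_pos: [0.4085, -0.2192, 0.2211]
eef_rot: [[-0.226, -0.974, -0.001], [-0.974, 0.226, 0.0], [-0.0, 0.001, -1.0]]
contact_force: [0.4, -0.3, 0.5]
width: 0.004
```

```bash
python3 - <<'E'
from h import *
np.set_printoptions(precision=4,suppress=True)
s=ctrl.observe();print(s['ee_pos'],s['time_s'],s['contact_force'])
sc=save('scene','s14.png')[:,:,::-1]
E
```

```text
[ 0.4085 -0.2192  0.2211] 29.3 [ 0.3526 -0.3311  0.4699]
```

View pics/s14.png

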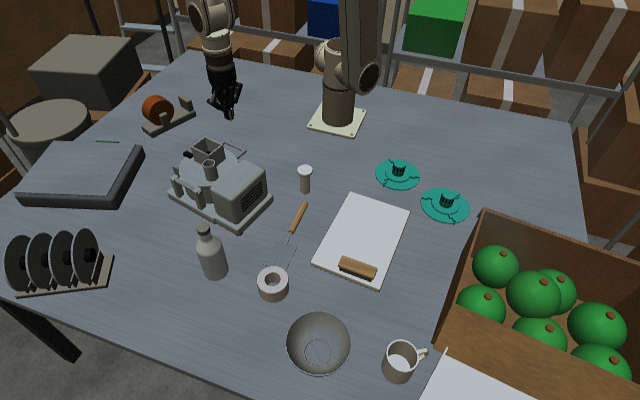

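The head is shut flat on the cutter around (207,160). The brush (357,268), spatula (298,218), pusher (305,178), spray (210,255) and labels (272,283) are where they started, and the arm is clear.

```bash
python3 -c "
from station import order
print(order.sign_off())"
```

```text
the job is handed in; nothing more can be done
None
```

The vegetable cutter is back together and the job is handed in, with the clock at about 29 s of the 72 s allowed. The hand-in gives no verdict.

- **Disc:** I took the grey disc from the board by its grip and lowered it over the drive shaft. It stopped on the pins with the tool at z = 0.0935. I turned it under roughly 13 N, and it dropped in within about 14°. It came to rest at z = 0.0846, 9 mm lower, which is the expected seated height. A wrist picture afterwards showed it flat and centred.
- **Head:** I swung the head over by its handle and pressed it down. With closed fingers on the bar it met a hard stop at 0.1257, against 0.126 expected when shut. That last press reached 37 N on the tool, close to the 40 N limit.
- **Surroundings:** The last picture shows the brush, spatula, pusher, spray and labels where they started. The turquoise discs were not touched, and the arm touches nothing.

**Small disagreements:** The top and wrist cameras differed by about 3 mm on absolute positions, but agreed on the distance from disc to seat. The bar also appears to have slid about 6 mm in the fingers near shutting. That left the head angle uncertain by about 0.03 rad in the wrist picture, so I confirmed it with the press from above.

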